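# Let the beads out of the lever hopper

## Task

Press the red lever of the bead hopper all the way down with the fingertips, so that its lid lifts, and keep it down until all three beads have rolled into the catch tray. Then ease the lever back up slowly, in a second or two, so that the lid settles shut without slamming, and move clear. Work the lid by the lever only, do not touch the beads, force nothing, and leave the things round about where they are.

Things in the scene. Friction and masses are not known exactly. Their poses are not given: they have to be found in the camera images.
- bead_hopper: Wooden bead hopper, fixed, on a base 110 mm wide in x; y = -100 to +145, 12 thick. Origin at table height, 75 mm from the lever hinge. Along its y (x ahead, y left at yaw 0): at -y a lever with a red pad sticking out past the end, then a narrow ramp (near wall clear) under a clear hinged lid (y = -52 to +52, top z = 115), at +y an open grey-lined catch tray.
- lever_pad (a point): Centre of the top face of the red lever pad (50 mm in x, 40 along the lever, 8 thick), to be pressed from above. At rest it is 118 mm above the table, 187 mm from the hopper's origin along its -y, and the pad rises outward at 0.3 rad; fully pressed it is 47 mm above the table and 5 mm farther out. Nothing but the lever and its links lies within 75 mm of it.
- press_lever (a joint): Lever angle, rad: 0 at rest (up), 0.6 fully down at its stop. Hinge along the hopper's x at y = -75, z = 75 mm, 120 mm from the pad. Two rods tie it to the lid, which opens by the same angle. A spring pushes it up with about 1.5 N at the pad at rest and 3.5 N fully down; let go, it flies back and the lid slams (shutting faster than 1.5 rad/s).
- hopper_lid: Clear lid with a brass flap at its +y end that holds the beads back on the ramp. The origin is on its hinge (hopper y = -49, z = 112 mm); its z axis is upright when shut and tilts by the lever's angle as it opens (0.6 rad at most). It is to be moved by the lever only.
- tray_centre (a point): Middle of the catch tray's floor, 12 mm above the table, hopper y = +95 mm. The tray measures 98 mm (x) by 89 mm (y) inside; side walls reach 48 mm and the end wall 62 mm above the table.
- bead_0: blue round bead, 24 mm across, 12 g; origin at its centre. At the start in single file on the ramp behind the flap; once the lid is fully open it takes up to about 2 s to roll into the tray, where its centre is about 24 mm above the table.
- bead_1: yellow round bead, 24 mm across, 12 g; origin at its centre. At the start in single file on the ramp behind the flap; once the lid is fully open it takes up to about 2 s to roll into the tray, where its centre is about 24 mm above the table.
- bead_2: green round bead, 24 mm across, 12 g; origin at its centre. At the start in single file on the ramp behind the flap; once the lid is fully open it takes up to about 2 s to roll into the tray, where its centre is about 24 mm above the table.
- spool_rust: rust-red ribbon spool, 50x54x36 mm, loose on the table, to be left alone; origin at the centre of its underside.
- spool_navy: navy ribbon spool, 48x49x32 mm, loose on the table, to be left alone; origin at the centre of its underside.
- spool_sage: sage-green ribbon spool, 52x58x30 mm, loose on the table, to be left alone; origin at the centre of its underside.
- thread_block: yellow beeswax block, 30x46x18 mm, loose on the table, to be left alone; origin at the centre of its underside.
- eyelet_tin: round cream tin, 62 mm across, 23 mm high, loose on the table, to be left alone; origin at the centre of its underside.
- chalk: blue tailor's chalk, 24x45x9 mm, loose on the table, to be left alone; origin at the centre of its underside.

How it is judged:
On the way:
1. with the lever held fully down (within 0.08 rad of the stop) and the lid open, all three beads are in the catch tray (value of joint press_lever above 0.52 rad and angle between hopper_lid's own z axis and vertical above 0.5 rad and y of bead_0 in the frame of bead_hopper between 0.052 and 0.14 m and x of bead_0 in the frame of bead_hopper between -0.05 and 0.05 m and height (world z) of each of bead_0, bead_1, bead_2 below 0.04 m and y of bead_1 in the frame of bead_hopper between 0.052 and 0.14 m and x of bead_1 in the frame of bead_hopper between -0.05 and 0.05 m and y of bead_2 in the frame of bead_hopper between 0.052 and 0.14 m and x of bead_2 in the frame of bead_hopper between -0.05 and 0.05 m), for 0.2 s.
At the end, for the whole second after the job is handed in: All three beads lie in the catch tray (centres inside its walls, less than 40 mm above the table); the lever is back up (within 0.03 rad) and the lid shut (within 0.04 rad) (value of joint press_lever below 0.03 rad and angle between hopper_lid's own z axis and vertical below 0.04 rad and y of bead_0 in the frame of bead_hopper between 0.052 and 0.14 m and x of bead_0 in the frame of bead_hopper between -0.05 and 0.05 m and height (world z) of each of bead_0, bead_1, bead_2 below 0.04 m and y of bead_1 in the frame of bead_hopper between 0.052 and 0.14 m and x of bead_1 in the frame of bead_hopper between -0.05 and 0.05 m and y of bead_2 in the frame of bead_hopper between 0.052 and 0.14 m and x of bead_2 in the frame of bead_hopper between -0.05 and 0.05 m); the robot touches nothing.
It fails at once if the lid slams: in the last 0.3 rad before shut the lever and lid swing back faster than 1.5 rad/s (velocity of joint press_lever below -1.5 rad/s and angle between hopper_lid's own z axis and vertical below 0.3 rad).
It fails at once if the robot touches the lid (more than 1 N) (contact force between any of the fingers, the arm and hopper_lid above 1 N).
It fails at once if the robot touches a bead (more than 0.3 N) (contact force between any of the fingers, the arm and bead_0 above 0.3 N or contact force between any of the fingers, the arm and bead_1 above 0.3 N or contact force between any of the fingers, the arm and bead_2 above 0.3 N).
It fails at once if the hopper or its lever is forced or squeezed (more than 40 N) (contact force between any of the fingers, the arm and bead_hopper above 40 N).
It fails at once if something round about is lifted or shifted by more than 15 mm (distance of any of spool_rust, spool_navy, spool_sage, thread_block, eyelet_tin, chalk from where it was at the start of the episode above 0.015 m).
It also fails if it takes over 38 s, if anything falls off the work surface, if the arm or the gripper's body presses on something with over 40 N, if the wrist force passes 120 N, or if a joint passes its speed limit or range.

## Robot

A 6-joint arm with a two-finger parallel gripper is mounted at the origin on a cart in front of the work surface, level with it; the furniture and walls round the work are solid. World frame = base frame: x ahead of the robot, y to its left, z up, the work surface at z = 0. Lengths are in m, angles in rad, forces in N, time in s.
With the tool pointing down it reaches from about 0.35 to 0.975 m from the base axis. Payload 4.9 kg.
Tool frame: the origin (TCP) lies where the fingers leave the gripper's body, on its centre line; the fingertips stand 73 mm ahead of it and the grasp point (between the pads) lies 54 mm ahead of it (r.grip_point_offset is the distance from the TCP to the grasp point, in m); x points along the fingers, z is the direction in which the jaws open and shut, and the axes are right-handed (so a half turn about x gives the same grasp; the last joint's range is limited). The gripper opens to 85 mm and grips with 20 to 120 N. Pads are 22 mm wide; open, the fingers measure 114 mm over their backs; the gripper's body (76 mm by 85 mm) begins 54 mm behind the grasp point. The pads swing forward as they close: fully open they stand 13 mm farther back than shut.
Start: joints at [-1.254, 0.053, 1.613, -0, 1.476, -0.119], TCP at [0.264, -0.567, 0.304] pointing down, gripper open.
Joint ranges: [-3.01, 3.01], [-1.01, 2.22], [0.06, 2.58], [-1.02, 4.17], [0.09, 2.62], [-3.14, 3.14]. Speed limits (rad/s): [2.57, 2.57, 3.14, 3.14, 3.14, 3.14].

## Interface

Orientations are given as a rotation vector (axis times angle).
In Python, from workcell import telemetry, read_camera, camera_params, r gives the robot as it stands.
- The arm moves only by the shell command python3 -m handwheel 'ROWS' [FORCE]. ROWS is a JSON object of lists of equal length, an entry for each row: "xyz": the shift along the tool's x, y, z in m, a list of three; "rot": the turn, a rotation vector about the tool's x, y, z in degrees, a list of three; "fingers": the finger opening in m, from 0 to 0.0854. A call has 1 to 8 rows; each row is the pose to reach, as a shift and turn from the pose commanded when the call began, along the tool's axes at that moment; what a row does not reach only later rows make up. A row lasts 1/10 s, in which the tool goes at most 50 mm and 8.59 degrees, less where a joint would pass 70% of its speed; a pose out of reach is approached as far as the arm can. A call with a gripper value outside its range is refused whole. The fingers move at their own pace and stop on an object; FORCE is the grip in N (left out, the last holds). Time passes only in rows, so rows that repeat a pose let the fingers close. It gives the time, the measured TCP pose, the force and the opening at its end, in the units of the state.
- telemetry.get_state(): the state, without advancing time (a new reading comes with each control period).
- read_camera(name): name is "side" or "top"; returns the picture (480x640x3 uint8, red, green, blue); there is no depth.
- camera_params(name): a dict with "fx", "fy", "cx", "cy" (pixels), "T" (4x4, takes a point from camera to world coordinates). Camera axes: x right, y up, looking along -z (the intrinsics and any distortion apply to the point x, -y, -z); pixel columns grow to the right and rows downward; lengths in m; the calibration is good to about 2 mm. A picture is of the moment at which its call begins. camera_params takes no time and is no camera call.
- r.close_job(): hands the job in, once; it reports no verdict.
The state is a dict: "t": time; "q": joint angles; "dq": joint speeds; "tau": joint torques, N m; "tool_pos": TCP position; "ee_rot": TCP orientation; "force": force on the tool from outside, world axes, zero at the start; "moment": the same for the moment, N m; "opening": finger opening in m.
Only numpy, scipy, OpenCV 4.12 (cv2) and the standard library are available. Lean on these libraries where they do the work, as an engineer would, in place of code of your own. Each camera call takes 0.05 s, during which the arm holds its last target.

## Working session

There is one attempt and no reset: what is moved stays moved. The work goes in short steps, Python scripts to look and compute and a shell command to move; the robot and the scene stay as the last step left them, time stands still between calls to the robot, and variables do not carry over. Pictures are saved under pics/ and viewed, and the job is handed in when it is done.

```bash
mkdir -p pics; python3 - <<'E'
from workcell import telemetry, read_camera, camera_params, r
import cv2
for n in("top","side"):
    cv2.imwrite(f"pics/{n}0.png",read_camera(n)[:,:,::-1]); p=camera_params(n); print(n,p)
s=telemetry.get_state(); print(s)
E
```

```text
top {'fx': 607.5898898007324, 'fy': 607.5898898007324, 'cx': 321.9751597891016, 'cy': 228.2230568277186, 'T': array([[ 0.02580806,  0.99644612, -0.08018149,  0.42161841],
       [-0.99950891,  0.02429481, -0.01979164,  0.03742731],
       [-0.0177733 ,  0.0806529 ,  0.99658377,  1.1814911 ],
       [ 0.        ,  0.        ,  0.        ,  1.        ]])}
side {'fx': 457.38652739764245, 'fy': 457.38652739764245, 'cx': 325.4227015029656, 'cy': 243.2331899109642, 'T': array([[ 0.99856237, -0.03209138,  0.04293411,  0.52734406],
       [ 0.05243047,  0.41820675, -0.90683745, -0.74195414],
       [ 0.01114633,  0.90778481,  0.41928809,  0.47172729],
       [ 0.        ,  0.        ,  0.        ,  1.        ]])}
{'t': 0.1, 'q': array([-1.25401111e+00,  5.33278821e-02,  1.61413267e+00, -2.52450763e-05,
        1.47600921e+00, -1.18974437e-01]), 'dq': array([ 1.07684903e-03, -2.09798430e-03, -3.04213802e-03, -9.61186188e-05,
        1.63938919e-03, -2.46891210e-04]), 'tau': array([-4.85731398e-04, -3.94904065e+01, -3.71363318e+01, -1.86712541e-04,
        3.86716085e-03, -2.15610032e-05]), 'tool_pos': array([ 0.26368996, -0.56618572,  0.30277722]), 'ee_rot': array([ 0.88366278,  1.38589817, -0.88174097]), 'force': array([ 0.44826852, -0.11667325, -0.52461622]), 'moment': array([ 0.02527374,  0.00468196, -0.0356306 ]), 'opening': 0.08525384762534184}
```

View pics/top0.png

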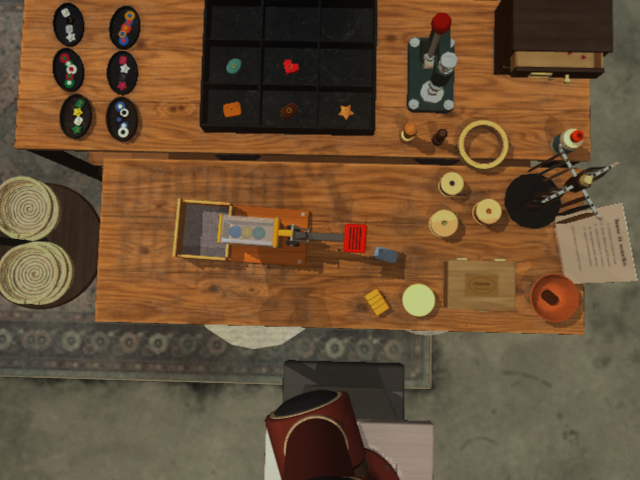

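View pics/side0.png

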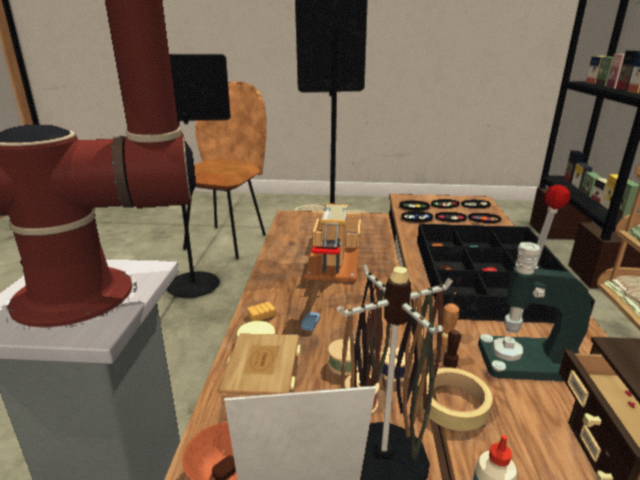

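The top view shows the hopper lying along the image columns: tray on the left (178-230, 200-260), beads near (236-260, 231) and the red pad at about (355, 238). I'll zoom in to measure these properly.

```bash
python3 - <<'E'
import cv2
a=cv2.imread("pics/top0.png"); cv2.imwrite("pics/top0z.png",cv2.resize(a[185:325,165:425],None,fx=3,fy=3,interpolation=cv2.INTER_CUBIC))
b=cv2.imread("pics/side0.png"); cv2.imwrite("pics/side0z.png",cv2.resize(b[190:350,230:400],None,fx=3.7,fy=3.7,interpolation=cv2.INTER_CUBIC))
E
```

```text
(no output)
```

View pics/top0z.png

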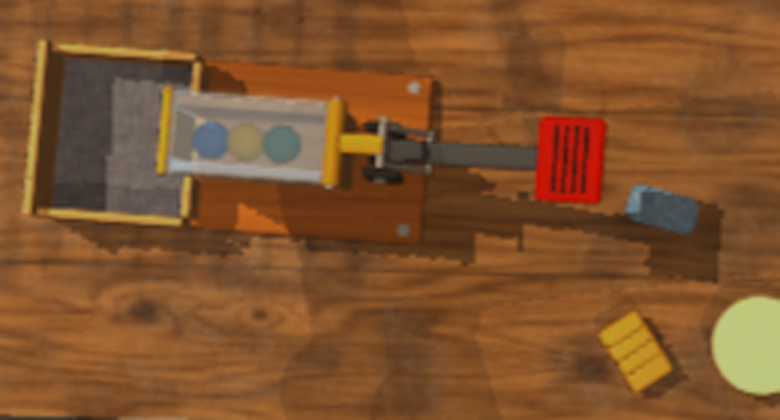

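View pics/side0z.png

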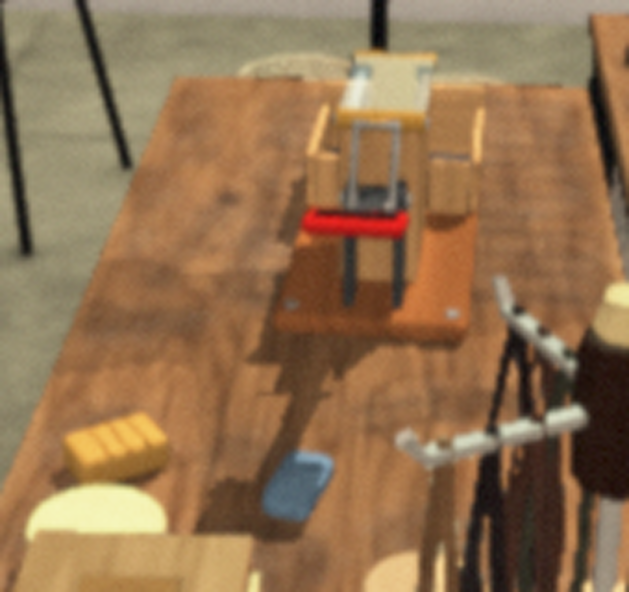

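```bash
cat > h.py <<'E'
import numpy as np
from workcell import camera_params
from scipy.spatial.transform import Rotation as R
def ray(n,u,v):
    p=camera_params(n);d=np.array([(u-p['cx'])/p['fx'],-(v-p['cy'])/p['fy'],-1.]);T=p['T'];return T[:3,3],T[:3,:3]@d
def atz(n,u,v,z):
    o,d=ray(n,u,v);return o+d*(z-o[2])/d[2]
def proj(n,P):
    p=camera_params(n);c=np.linalg.inv(p['T'])@np.append(P,1);return p['cx']+p['fx']*c[0]/-c[2],p['cy']-p['fy']*c[1]/-c[2]
E
python3 - <<'E'
from h import *
np.set_printoptions(precision=4,suppress=True)
Z=lambda u,v:(u/3+165-0.33,v/3+185-.33)
for nm,u,v,z in[('pad',571,160,.118),('padTL',541,117,.112),('padBL',537,200,.112),('baseTR',434,77,.012),('baseBR',418,242,.012),('screw1',414,88,.012),('screw2',403,230,.012),('trayTL',42,40,.062),('trayBL',28,214,.062),('bead0',211,140,.09),('bead2',282,143,.09),('chalk',662,209,.009)]:
    print(nm,atz('top',*Z(u,v),z))
print('standtop?',[atz('top',*p) for p in [(530,200,0),(600,165,.25),(597,215,.25),(565,152,.25)]])
o,d=ray('side',357/3.7+230,222/3.7+190); 
print('side pad', o+d*(.12-o[2])/d[2])
for c in [(385,270,None)]:
  for x in (.4,.45,.5):
    o,d=ray('side',398,272); t=(x-o[0])/d[0]; print('standtop',o+d*t)
from workcell import telemetry
print(R.from_rotvec(telemetry.get_state()['ee_rot']).as_matrix())
E
```

```text
pad [0.4914 0.0002 0.118 ]
padTL [0.5167 0.0182 0.112 ]
padBL [0.4678 0.0194 0.112 ]
baseTR [0.5499 0.086  0.012 ]
baseBR [0.4433 0.0934 0.012 ]
screw1 [0.5424 0.0987 0.012 ]
screw2 [0.4507 0.1032 0.012 ]
trayTL [0.5617 0.3282 0.062 ]
trayBL [0.4535 0.332  0.062 ]
bead0 [0.5   0.216 0.09 ]
bead2 [0.4992 0.1732 0.09  ]
chalk [ 0.4685 -0.0626  0.009 ]
standtop? [array([ 0.5817, -0.3426,  0.    ]), array([ 0.6046, -0.3693,  0.25  ]), array([ 0.5271, -0.3639,  0.25  ]), array([ 0.6237, -0.316 ,  0.25  ])]
side pad [ 0.4947 -0.0097  0.12  ]
standtop [ 0.4   -1.705  0.986]
standtop [ 0.45   -1.3269  0.784 ]
standtop [ 0.5    -0.9487  0.5821]
[[-0.0006  0.9065  0.4221]
 [ 0.0018  0.4221 -0.9065]
 [-1.      0.0002 -0.0019]]
```

Measurements agree with the given geometry. The hopper origin is about (0.500, 0.188), yaw about -0.047 rad, and the pad about (0.491, 0.001, 0.118). The tray end, base edge and pad distances all fit within about 3 mm. I'll close the fingers and move across, staying high.

```bash
python3 -m handwheel '{"xyz":[[0,0.03,-0.028],[0,0.06,-0.056],[0,0.09,-0.084],[0,0.12,-0.112],[0,0.15,-0.14],[0,0.18,-0.168],[0,0.21,-0.196],[0,0.24,-0.224]],"rot":[[-4,0,0],[-8,0,0],[-12,0,0],[-16,0,0],[-20,0,0],[-24,0,0],[-28,0,0],[-32,0,0]],"fingers":[0,0,0,0,0,0,0,0]}' 20
cat > delta.py <<'E'
import sys
from h import *
from workcell import telemetry
np.set_printoptions(precision=4,suppress=True)
s=telemetry.get_state();M=R.from_rotvec(s['ee_rot']).as_matrix()
tgt=np.array([float(a) for a in sys.argv[1:4]])
yaw=-0.047;G=np.array([[0,np.sin(-yaw)*-1,np.cos(yaw)],[0,0,0],[0,0,0]])
z=np.array([np.cos(yaw),np.sin(yaw),0]);x=np.array([0,0,-1.]);G=np.stack([x,np.cross(z,x),z],1)
print('t',s['t'],'pos',s['tool_pos'],'F',s['force'],'open',s['opening'],'q',s['q'])
print('shift',M.T@(tgt-s['tool_pos']),'rot',np.degrees(R.from_matrix(M.T@G).as_rotvec()))
E
python3 delta.py 0.491 0 0.26
```

```text
t: 0.9
tool_pos: [0.3869, -0.2605, 0.3034]
ee_rot: [0.45, 1.524, -0.449]
force: [1.0, 0.5, -0.4]
opening: -0.0
t 0.9 pos [ 0.3869 -0.2605  0.3034] F [ 1.0182  0.461  -0.4296] open -1.6513633948136183e-06 q [-0.7523 -0.3422  1.9684  0.0001  1.5159 -0.1782]
shift [ 0.0435  0.2752 -0.054 ] rot [-30.198   -0.022   -0.0184]
```

```bash
python3 -m handwheel '{"xyz":[[0,0.04,-0.008],[0.004,0.08,-0.016],[0.01,0.12,-0.024],[0.016,0.16,-0.032],[0.024,0.20,-0.04],[0.032,0.24,-0.048],[0.04,0.276,-0.054],[0.043,0.276,-0.054]],"rot":[[-4,0,0],[-8,0,0],[-12,0,0],[-16,0,0],[-20,0,0],[-25,0,0],[-30,0,0],[-30,0,0]],"fingers":[0,0,0,0,0,0,0,0]}' 20
python3 delta.py 0.491 0 0.21
python3 - <<'E'
from workcell import read_camera
import cv2
b=read_camera("side")[:,:,::-1];a=read_camera("top")[:,:,::-1]
cv2.imwrite("pics/a1.png",cv2.hconcat([cv2.resize(a[180:280,290:430],(560,400)),cv2.resize(b[170:270,270:330],(240,400))]))
E
```

```text
t: 1.7
tool_pos: [0.4921, 0.0019, 0.2594]
ee_rot: [0.038, 1.573, -0.036]
force: [-1.4, -0.6, -0.4]
opening: -0.0001
t 1.7 pos [0.4921 0.0019 0.2594] F [-1.429  -0.6226 -0.3938] open -0.00010904119817452246 q [-0.1479 -0.2411  1.9618  0.0011  1.4231 -0.1015]
shift [ 0.0494 -0.002  -0.0009] rot [ 0.023  -0.1239 -0.077 ]
```

View pics/a1.png

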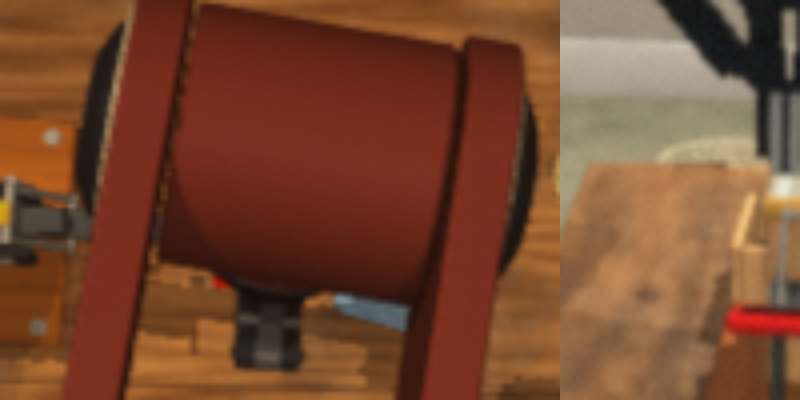

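In the top view the wrist hides the pad; only a red corner shows at (220, 280). My side crop was too narrow, so I'll lower to just above the pad and look from the side.

```bash
python3 -m handwheel '{"xyz":[[0.01,-0.001,0],[0.02,-0.001,0],[0.03,-0.001,0],[0.04,-0.001,0],[0.049,-0.001,0],[0.049,-0.001,0]],"rot":[[0,0,0],[0,0,0],[0,0,0],[0,0,0],[0,0,0],[0,0,0]],"fingers":[0,0,0,0,0,0]}' 20
python3 delta.py 0.491 0 0.195
python3 - <<'E'
from workcell import read_camera
from h import *
import cv2
b=read_camera("side")[:,:,::-1]
print(proj('side',(0.491,0,.118)),proj('side',(0.491,0,.137)))
cv2.imwrite("pics/a2.png",cv2.resize(b[130:280,250:400],(600,600),interpolation=cv2.INTER_CUBIC))
E
```

```text
t: 2.4
tool_pos: [0.491, -0.0024, 0.2098]
ee_rot: [0.042, 1.574, -0.042]
force: [0.6, -0.7, -0.4]
opening: -0.0004
t 2.4 pos [ 0.491  -0.0024  0.2098] F [ 0.556  -0.6919 -0.3551] open -0.0003829552878210423 q [-0.1567 -0.1958  2.0094 -0.      1.3314 -0.1033]
shift [ 0.0148  0.0024 -0.0001] rot [-0.364  -0.1965 -0.0208]
(np.float64(324.68130077414446), np.float64(248.59908839619678)) (np.float64(324.79294275701994), np.float64(238.9687509570936))
```

View pics/a2.png

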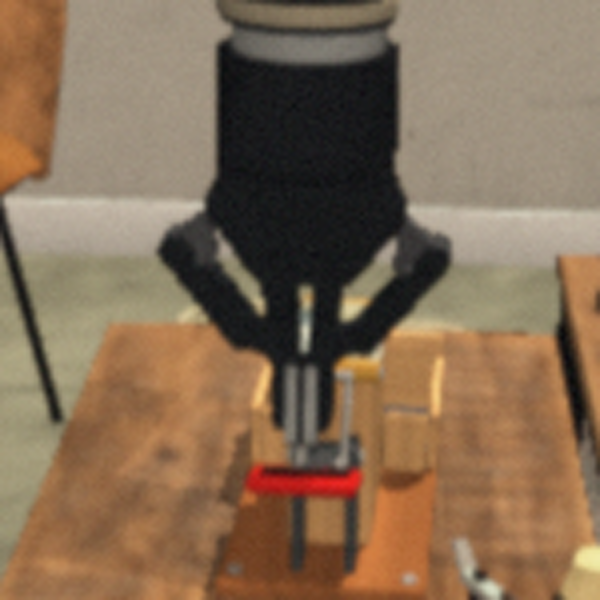

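The side view shows the closed fingers centred over the pad (finger centre at column 303, pad centre at 305 in the crop) and just above it. Next I'll press, following the arc.

```bash
python3 -m handwheel '{"xyz":[[0.006,0,0],[0.012,0,0],[0.018,-0.001,0],[0.024,-0.002,0],[0.030,-0.003,0],[0.035,-0.003,0],[0.040,-0.004,0],[0.045,-0.004,0]],"rot":[[0,0,0],[0,0,0],[0,0,0],[0,0,0],[0,0,0],[0,0,0],[0,0,0],[0,0,0]],"fingers":[0,0,0,0,0,0,0,0]}' 20
python3 delta.py 0.491 -0.005 0.124
python3 - <<'E'
from workcell import read_camera
import cv2
b=read_camera("side")[:,:,::-1]
cv2.imwrite("pics/a3.png",cv2.resize(b[150:280,260:390],(600,600),interpolation=cv2.INTER_CUBIC))
E
```

```text
t: 3.25
tool_pos: [0.4919, -0.0066, 0.1667]
ee_rot: [0.041, 1.57, -0.042]
force: [0.6, -1.7, 1.7]
opening: 0.0003
t 3.25 pos [ 0.4919 -0.0066  0.1667] F [ 0.6112 -1.69    1.6928] open 0.0002501700133764136 q [-0.1646 -0.1427  2.0404 -0.0004  1.2435 -0.1115]
shift [ 0.0427  0.0016 -0.001 ] rot [-0.3407  0.0238  0.0265]
```

View pics/a3.png

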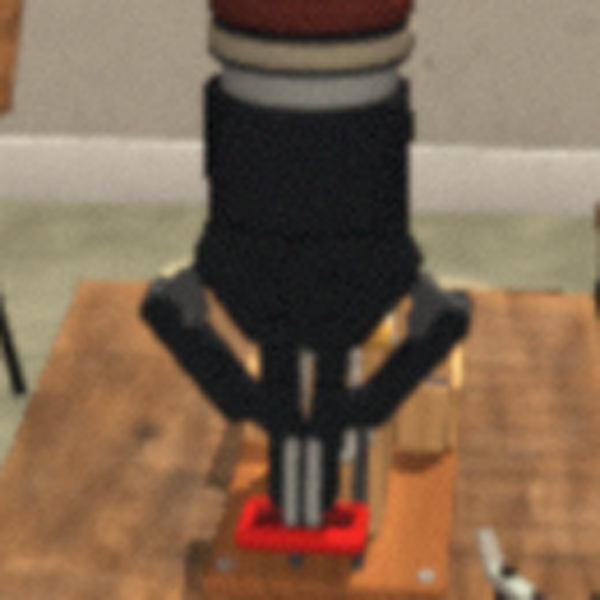

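The lever is going down under the fingertips, which are mid-pad at about (303, 520), with roughly 2 N of force. I'll continue.

```bash
python3 -m handwheel '{"xyz":[[0.005,0,0],[0.010,0,0],[0.015,0,0],[0.020,0,0],[0.025,0,0],[0.030,0.001,0],[0.034,0.001,0],[0.037,0.001,0]],"rot":[[0,0,0],[0,0,0],[0,0,0],[0,0,0],[0,0,0],[0,0,0],[0,0,0],[0,0,0]],"fingers":[0,0,0,0,0,0,0,0]}' 20
python3 -m handwheel '{"xyz":[[0.001,0,0],[0.002,0,0],[0.003,0,0],[0.004,0,0]],"rot":[[0,0,0],[0,0,0],[0,0,0],[0,0,0]],"fingers":[0,0,0,0]}' 20
python3 delta.py 0.491 -0.005 0.122
```

```text
t: 4.1
tool_pos: [0.4919, -0.005, 0.1296]
ee_rot: [0.043, 1.57, -0.041]
force: [-0.0, -0.2, 3.1]
opening: 0.0
t: 4.5
tool_pos: [0.4919, -0.0051, 0.126]
ee_rot: [0.042, 1.57, -0.041]
force: [0.2, 1.8, 4.2]
opening: -0.0
t 4.5 pos [ 0.4919 -0.0051  0.126 ] F [0.2355 1.8259 4.1506] open -3.1891757544910404e-05 q [-0.162  -0.0834  2.0626  0.0007  1.1624 -0.1094]
shift [ 0.004   0.     -0.0009] rot [-0.3349  0.0097 -0.0377]
```

Force is still at spring level, so I'll go down 1 mm at a time until the stop is felt.

```bash
python3 -m handwheel '{"xyz":[[0.001,0,0],[0.001,0,0],[0.002,0,0],[0.002,0,0]],"rot":[[0,0,0],[0,0,0],[0,0,0],[0,0,0]],"fingers":[0,0,0,0]}' 20
python3 -m handwheel '{"xyz":[[0.001,0,0],[0.001,0,0]],"rot":[[0,0,0],[0,0,0]],"fingers":[0,0]}' 20
python3 -m handwheel '{"xyz":[[0.001,0,0],[0.001,0,0]],"rot":[[0,0,0],[0,0,0]],"fingers":[0,0]}' 20
```

```text
t: 4.9
tool_pos: [0.4918, -0.0053, 0.1238]
ee_rot: [0.042, 1.57, -0.041]
force: [0.7, 2.4, 3.3]
opening: 0.0
t: 5.1
tool_pos: [0.4918, -0.0054, 0.1228]
ee_rot: [0.042, 1.57, -0.042]
force: [0.2, 1.5, 4.4]
opening: 0.0
t: 5.3
tool_pos: [0.4918, -0.0054, 0.1218]
ee_rot: [0.042, 1.57, -0.042]
force: [0.1, 2.4, 3.7]
opening: 0.0005
```

```bash
python3 -m handwheel '{"xyz":[[0.0007,0,0],[0.0007,0,0]],"rot":[[0,0,0],[0,0,0]],"fingers":[0,0]}' 20
python3 - <<'E'
from workcell import read_camera
import cv2
b=read_camera("side")[:,:,::-1];a=read_camera("top")[:,:,::-1]
cv2.imwrite("pics/a4.png",cv2.hconcat([cv2.resize(a[180:290,160:270],(400,400),interpolation=cv2.INTER_CUBIC),cv2.resize(b[190:290,270:370],(400,400),interpolation=cv2.INTER_CUBIC)]))
E
```

```text
t: 5.5
tool_pos: [0.4918, -0.0054, 0.1212]
ee_rot: [0.042, 1.57, -0.042]
force: [0.4, 1.4, 4.1]
opening: -0.0003
```

View pics/a4.png

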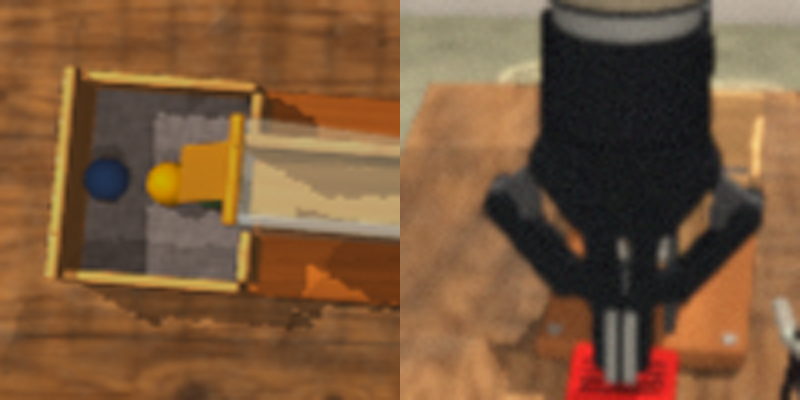

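In the top view, blue (105, 178) and yellow (165, 182) are in the tray, and the green bead is just visible beneath the flap at (205, 205). No stop force yet, so I'll keep stepping down.

```bash
for i in 1; do python3 -m handwheel '{"xyz":[[0.0007,0,0],[0.0007,0,0]],"rot":[[0,0,0],[0,0,0]],"fingers":[0,0]}' 20; python3 -m handwheel '{"xyz":[[0.0007,0,0],[0.0007,0,0]],"rot":[[0,0,0],[0,0,0]],"fingers":[0,0]}' 20
python3 -m handwheel '{"xyz":[[0.0005,0,0],[0.0005,0,0]],"rot":[[0,0,0],[0,0,0]],"fingers":[0,0]}' 20; done
```

```text
t: 5.8
tool_pos: [0.4919, -0.0053, 0.121]
ee_rot: [0.041, 1.571, -0.041]
force: [-1.5, 2.2, 6.6]
opening: 0.0002
t: 6.0
tool_pos: [0.492, -0.0053, 0.1208]
ee_rot: [0.041, 1.571, -0.041]
force: [-3.3, 1.7, 9.5]
opening: 0.0002
t: 6.2
tool_pos: [0.4921, -0.0053, 0.1207]
ee_rot: [0.042, 1.571, -0.041]
force: [-4.4, 2.2, 11.7]
opening: 0.0002
```

The force is rising while the position no longer changes, so the lever is at its stop at about 12 N. I'll hold for about 1.2 s and look.

```bash
python3 -m handwheel '{"xyz":[[0,0,0],[0,0,0],[0,0,0],[0,0,0],[0,0,0],[0,0,0],[0,0,0],[0,0,0]],"rot":[[0,0,0],[0,0,0],[0,0,0],[0,0,0],[0,0,0],[0,0,0],[0,0,0],[0,0,0]],"fingers":[0,0,0,0,0,0,0,0]}' 20
python3 -m handwheel '{"xyz":[[0,0,0],[0,0,0],[0,0,0],[0,0,0]],"rot":[[0,0,0],[0,0,0],[0,0,0],[0,0,0]],"fingers":[0,0,0,0]}' 20
python3 - <<'E'
from workcell import read_camera
import cv2
a=read_camera("top")[:,:,::-1]
cv2.imwrite("pics/a5.png",cv2.resize(a[190:270,165:285],(780,520),interpolation=cv2.INTER_CUBIC))
E
```

```text
t: 7.0
tool_pos: [0.4921, -0.0053, 0.1206]
ee_rot: [0.042, 1.571, -0.041]
force: [-4.6, 2.4, 11.8]
opening: -0.0002
t: 7.4
tool_pos: [0.492, -0.0053, 0.1206]
ee_rot: [0.042, 1.571, -0.041]
force: [-3.8, 2.8, 12.2]
opening: -0.0
```

View pics/a5.png

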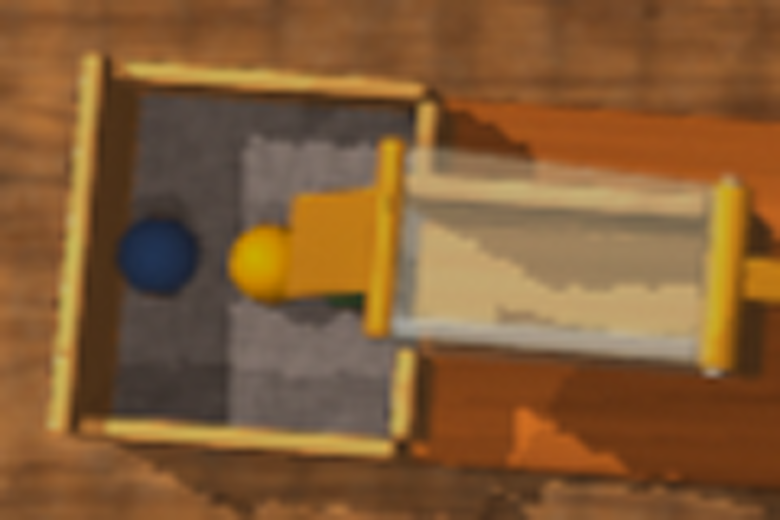

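```bash
python3 - <<'E'
from h import *
import cv2
a=cv2.imread("pics/a5.png");hsv=cv2.cvtColor(a,cv2.COLOR_BGR2HSV)
m=cv2.inRange(hsv,(45,60,10),(85,255,120));ys,xs=np.nonzero(m);print(len(xs),xs.min(),xs.max(),ys.min(),ys.max())
c,s=np.cos(-.047),np.sin(-.047);O=np.array([.5,.188])
for n,u,v in(('blue',160,256),('yellow',270,264),('green~',350,268),('greenL',xs.min(),ys.mean()),('greenR',xs.max(),ys.mean()),('greenbot',350,ys.max())):
    P=atz('top',165+u/6.5-.5,190+v/6.5-.5,.024)[:2]-O;print(n,np.array([[c,s],[-s,c]])@P)
E
```

```text
135 330 359 297 304
blue [0.0012692  0.12749114]
yellow [0.00123522 0.09477573]
green~ [0.0017463  0.07105645]
greenL [-0.00859726  0.07609298]
greenR [-0.00798389  0.06754127]
greenbot [-0.00885429  0.07013596]
```

All three beads are inside the tray, at hopper y ≈ 0.127, 0.095 and 0.07 m, with the lever held at its stop. Now I'll ease it up at about 3 mm per row, retracing the arc.

```bash
python3 -m handwheel '{"xyz":[[-0.003,0,0],[-0.006,0,0],[-0.009,0,0],[-0.012,0,0],[-0.015,0,0],[-0.019,-0.001,0],[-0.023,-0.001,0],[-0.027,-0.001,0]],"rot":[[0,0,0],[0,0,0],[0,0,0],[0,0,0],[0,0,0],[0,0,0],[0,0,0],[0,0,0]],"fingers":[0,0,0,0,0,0,0,0]}' 20
python3 -m handwheel '{"xyz":[[-0.004,0,0],[-0.008,0,0],[-0.012,0,0],[-0.016,0.001,0],[-0.020,0.001,0],[-0.024,0.002,0],[-0.028,0.002,0],[-0.031,0.003,0]],"rot":[[0,0,0],[0,0,0],[0,0,0],[0,0,0],[0,0,0],[0,0,0],[0,0,0],[0,0,0]],"fingers":[0,0,0,0,0,0,0,0]}' 20
python3 delta.py 0.491 -0.002 0.21
```

```text
t: 8.25
tool_pos: [0.4917, -0.0064, 0.1466]
ee_rot: [0.041, 1.571, -0.042]
force: [-0.4, -2.6, 2.8]
opening: -0.0003
t: 9.05
tool_pos: [0.4918, -0.0031, 0.1775]
ee_rot: [0.042, 1.571, -0.041]
force: [0.1, 0.6, 1.5]
opening: 0.0002
t 9.05 pos [ 0.4918 -0.0031  0.1775] F [0.1297 0.5629 1.5252] open 0.00018618427305916988 q [-0.158  -0.1569  2.0332  0.0005  1.2656 -0.1052]
shift [-0.0325  0.0011 -0.0009] rot [-0.3381 -0.0188 -0.031 ]
```

```bash
python3 -m handwheel '{"xyz":[[-0.0025,0,0],[-0.005,0,0],[-0.0075,0,0],[-0.010,0,0],[-0.0125,0,0],[-0.015,0,0],[-0.0175,0,0],[-0.020,0,0]],"rot":[[0,0,0],[0,0,0],[0,0,0],[0,0,0],[0,0,0],[0,0,0],[0,0,0],[0,0,0]],"fingers":[0,0,0,0,0,0,0,0]}' 20
python3 -m handwheel '{"xyz":[[-0.002,0,0],[-0.004,0,0],[-0.012,0,0],[-0.022,0,0],[-0.036,0,0],[-0.05,0,0],[-0.07,0,0],[-0.09,0,0]],"rot":[[0,0,0],[0,0,0],[0,0,0],[0,0,0],[0,0,0],[0,0,0],[0,0,0],[0,0,0]],"fingers":[0,0,0,0,0,0,0,0]}' 20
python3 delta.py 0.42 -0.22 0.30
```

```text
t: 9.85
tool_pos: [0.4918, -0.0036, 0.1974]
ee_rot: [0.041, 1.571, -0.042]
force: [0.3, -0.5, 0.2]
opening: 0.0003
t: 10.65
tool_pos: [0.492, -0.0034, 0.2893]
ee_rot: [0.041, 1.569, -0.042]
force: [1.5, 0.4, 0.4]
opening: -0.0001
t 10.65 pos [ 0.492  -0.0034  0.2893] F [1.4979 0.3581 0.4498] open -5.574574707639235e-05 q [-0.1582 -0.2655  1.9316 -0.      1.4745 -0.1054]
shift [-0.0108 -0.2201 -0.0604] rot [-0.334   0.0547  0.0072]
```

The contact force had faded to zero before I lifted off. I'll move aside so the top camera can see the whole hopper.

```bash
python3 -m handwheel '{"xyz":[[-0.003,-0.03,-0.008],[-0.006,-0.06,-0.016],[-0.009,-0.09,-0.024],[-0.012,-0.12,-0.032],[-0.012,-0.15,-0.04],[-0.012,-0.18,-0.05],[-0.012,-0.2,-0.055],[-0.012,-0.2,-0.055]],"rot":[[0,0,0],[0,0,0],[0,0,0],[0,0,0],[0,0,0],[0,0,0],[0,0,0],[0,0,0]],"fingers":[0,0,0,0,0,0,0,0]}' 20
python3 -m handwheel '{"xyz":[[0,0,0],[0,0,0],[0,0,0],[0,0,0],[0,0,0]],"rot":[[0,0,0],[0,0,0],[0,0,0],[0,0,0],[0,0,0]],"fingers":[0,0,0,0,0]}' 20
python3 - <<'E'
from workcell import read_camera
import cv2
b=read_camera("side")[:,:,::-1];a=read_camera("top")[:,:,::-1]
cv2.imwrite("pics/f1.png",cv2.resize(a[185:325,165:425],(780,420),interpolation=cv2.INTER_CUBIC))
cv2.imwrite("pics/f2.png",b)
E
```

```text
t: 11.45
tool_pos: [0.4259, -0.2021, 0.3007]
ee_rot: [0.043, 1.569, -0.045]
force: [0.3, 0.4, 1.2]
opening: 0.0003
t: 11.95
tool_pos: [0.4266, -0.1997, 0.2993]
ee_rot: [0.041, 1.57, -0.041]
force: [-0.4, -0.1, 0.0]
opening: -0.0
```

View pics/f1.png

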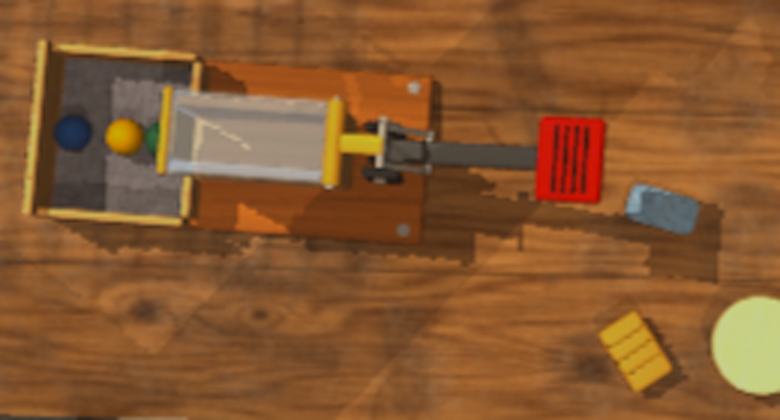

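View pics/f2.png

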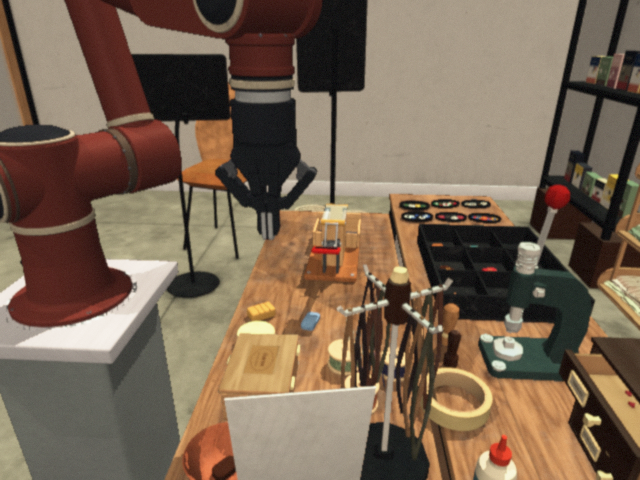

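The top view shows the pad (537-606, 117-203) and lid frame exactly where they were at the start. Blue (72, 132), yellow (124, 137) and green (left edge at 147, partly under the flap bar) are in the tray, and the chalk and block are unmoved. The side view shows the gripper clear of everything, so I'm handing in.

```bash
python3 - <<'E'
from workcell import r
print(r.close_job())
E
```

```text
the job is handed in; nothing more can be done
None
```

I pressed the lever to its stop, held it there until all three beads were in the tray, then eased it back up and handed the job in. The hand-in gives no verdict.

- **Press and hold:** I used closed fingertips on the pad centre. At the stop the force levelled off at about 12 N, against the 40 N limit. I held it there for about 1.2 s, and the picture then put the beads at hopper y ≈ 0.127, 0.095 and 0.07 m, all inside the tray.
- **Release:** The lever came up over about 2.4 s, and the contact force faded to about zero before I lifted off.
- **Final pictures:** The pad and lid are where they were at the start, by eye. The beads are in the tray, the chalk, beeswax block and tin are unmoved, and the arm is clear with almost no force on it (about 0.4 N).

**Less certain:**
- The green bead was partly hidden under the flap in both checks, so its position is worked out from its visible edge.
- The spools were outside my last close-up. The arm did not go down near them.
- I could not read the lever and lid angles directly, so I judged them from the pictures and the force.

No check failed or disagreed.

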